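# Kit check: point out the empty nest and the part that belongs in it

## Task

Check the kit plate of brass unions on the bench: three of its four nests are filled and one is empty. Point straight down at the empty nest with the fingertips two to four centimetres above it and keep still there for about two seconds, then point in the same way at the one brass union that stands loose on the bench, and finish there, still pointing at it. Touch nothing, move nothing, and do not point at any of the other parts or dip down over them on the way.

Things in the scene. Friction and masses are not known exactly. Their poses are not given: they have to be found in the camera images.
- kit_plate: flat bare aluminium plate, 85 x 270 x 12 mm, lying fixed on the right half of the bench (y < 0) with its long side roughly across the robot's view. Origin at the centre of its underside, its y along the long side. Four identical black nest collars sit in a row on its top, on its centre line, 60 mm apart
- nest_empty: the EMPTY nest: black plastic collar (ring) fixed on the plate, 44 mm outside diameter, 25 mm bore, 12 mm high, with only the plate seen in its bore. Origin on its axis at its underside (12 mm above the bench); its top is 12 mm above the origin, 24 mm above the bench. It may be any of the four places in the row. Target of the first pointing
- nest_a: one of the three filled nest collars, the same as nest_empty but with a brass union standing in it; origin at the centre of its underside
- nest_b: one of the three filled nest collars, the same as nest_empty but with a brass union standing in it; origin at the centre of its underside
- nest_c: one of the three filled nest collars, the same as nest_empty but with a brass union standing in it; origin at the centre of its underside
- union_a: brass union standing upright in nest_a, same size as union_spare; its foot is on the plate, so its top is 24 mm above the plate's top. Loose; do not touch or point at it
- union_b: brass union standing upright in nest_b, same size as union_spare; its foot is on the plate, so its top is 24 mm above the plate's top. Loose; do not touch or point at it
- union_c: brass union standing upright in nest_c, same size as union_spare; its foot is on the plate, so its top is 24 mm above the plate's top. Loose; do not touch or point at it
- union_spare: the one brass union standing loose on the bench, on the left half (y > 0): hexagonal foot 19 mm across flats, threaded neck above, 24 mm high. Origin on its axis at its underside, z up. Target of the second pointing
- thermostat: small black round thermostat with two upright blades and a flat flange, 18 x 26 x 18 mm, loose on the bench; origin at its underside. Bystander
- rocker: rocker switch, black case, 16 x 34 x 28 mm, loose on the bench; origin at its underside. Bystander
- tape_roll: roll of insulating tape lying flat, 60 mm diameter, 17 mm high, loose on the bench; origin at its underside. Bystander. The spare union, thermostat, rocker and tape roll share four places on the left of the bench, at least 70 mm apart, in any order.
- crossing (a point): point on the bare bench beyond the jig, a way across. The grey jig with the red lever between left and right is 0.31 m high (x from 0.2 to 0.53 m, y from -0.13 to 0.19 m). A tester box about 0.2 m high stands behind the left places (x > 0.63 m, y from 0.32 to 0.57 m); the rest of the bench within reach holds only things under 0.12 m high

How it is judged:
On the way, in this order (a step that is already met when the one before it is completed fails the run):
1. the tool point dwells just above the empty nest (horizontal distance between the grasp point and nest_empty below 0.02 m and z of the grasp point in the frame of nest_empty between 0.036 and 0.091 m), for 1.2 s.
2. the tool point dwells just above the loose brass union (horizontal distance between the grasp point and union_spare below 0.02 m and z of the grasp point in the frame of union_spare between 0.048 and 0.103 m), for 1 s.
At the end, for the whole second after the job is handed in: The tool point (TCP) is within 20 mm sideways of the loose union's axis and 24 to 79 mm above its top (fingertips about 5 to 60 mm above it); the union is upright, and no loose part has moved more than 6 mm (all of step 2 and angle between union_spare's own z axis and vertical below 0.1 rad and distance of each of union_a, union_b, union_c, union_spare, thermostat, rocker, tape_roll from where it was at the start of the episode below 0.006 m); the robot touches nothing.
It fails at once if the robot touches something (contact force between any of the fingers, the arm and anything else above 0.5 N).
It fails at once if a loose part is pushed, lifted or carried (distance of any of union_a, union_b, union_c, union_spare, thermostat, rocker, tape_roll from where it was at the start of the episode above 0.01 m).
It fails at once if the tool point dips over a wrong part (within 15 mm sideways of its axis and less than 60 mm above its top) ((horizontal distance between the grasp point and union_a below 0.015 m and z of the grasp point in the frame of union_a below 0.084 m) or (horizontal distance between the grasp point and union_b below 0.015 m and z of the grasp point in the frame of union_b below 0.084 m) or (horizontal distance between the grasp point and union_c below 0.015 m and z of the grasp point in the frame of union_c below 0.084 m) or (horizontal distance between the grasp point and thermostat below 0.015 m and z of the grasp point in the frame of thermostat below 0.078 m) or (horizontal distance between the grasp point and rocker below 0.015 m and z of the grasp point in the frame of rocker below 0.088 m) or (horizontal distance between the grasp point and tape_roll below 0.015 m and z of the grasp point in the frame of tape_roll below 0.077 m)).
It also fails if it takes over 54 s, if anything falls off the work surface, if the arm or the gripper's body presses on something with over 40 N, if the wrist force passes 120 N, or if a joint passes its speed limit or range.

## Robot

A 7-joint arm with a two-finger parallel gripper is mounted at the origin on a cart in front of the work surface, level with it; the furniture and walls round the work are solid. World frame = base frame: x ahead of the robot, y to its left, z up, the work surface at z = 0. Lengths are in m, angles in rad, forces in N, time in s.
With the tool pointing down it reaches from about 0.4 to 0.925 m from the base axis. Payload 4.1 kg.
Tool frame: the origin (TCP) lies between the finger pads, 19 mm behind the fingertips; this is the grasp point; z points along the fingers, y is the line along which they close (so a half turn about z gives the same grasp; the last joint's range is limited). The gripper opens to 85 mm and grips with 20 to 120 N. Pads are 22 mm wide; open, the fingers measure 114 mm over their backs; the gripper's body (76 mm by 85 mm) begins 54 mm behind the grasp point. The pads swing forward as they close: fully open they stand 13 mm farther back than shut.
Start: joints at [1.208, 0.398, 0.045, 1.537, -0.019, 1.207, -0.051], TCP at [0.17, -0.628, 0.25] pointing down, gripper open.
Joint ranges: [-2.82, 2.82], [-0.49, 2.23], [-1.37, 1.46], [0, 2.46], [-1.36, 4.5], [0.23, 2], [-2.94, 2.94]. Speed limits (rad/s): [2.57, 2.57, 3.14, 3.14, 3.14, 3.14, 3.14].

## Interface

Orientations are given as [roll, pitch, yaw] about the fixed x, y, z axes, in that order (R = Rz(yaw) Ry(pitch) Rx(roll)).
In Python, from rig import bot gives the robot as it stands. The module is installed in compiled form; this text tells all that it offers.
- The arm moves only by the tool arm_command, never from a script. Its argument "series" is a list of rows, each a list of 3 entries, a list of its own where there are three numbers: the finger opening in mm, from 0 to 85.4, then the shift along the tool's x, y, z in mm, then the turn, a rotation vector about the tool's x, y, z in rad. A call has 1 to 8 rows; each row is the pose to reach, as a shift and turn from the pose commanded when the call began, along the tool's axes at that moment; what a row does not reach only later rows make up. A row lasts 1/12 s, in which the tool goes at most 41.7 mm and 7.16 degrees, less where a joint would pass 70% of its speed; a pose out of reach is approached as far as the arm can. A call with a gripper value outside its range is refused whole. The fingers move at their own pace and stop on an object; "squeeze" is the grip in N (left out, the last holds). Time passes only in rows, so rows that repeat a pose let the fingers close. It gives the time, the measured TCP pose, the force, the opening and the grip force at its end, in the units of the state.
- bot.sense(): the state, without advancing time (a new reading comes with each control period).
- bot.camera(name): name is "side" or "top"; returns the picture (400x640x3 uint8, red, green, blue); there is no depth.
- bot.camera_params(name): a dict with "fx", "fy", "cx", "cy" (pixels), "view" (4x4, takes a point from world to camera coordinates). Camera axes: x right, y up, looking along -z (the intrinsics and any distortion apply to the point x, -y, -z); pixel columns grow to the right and rows downward; lengths in m; the calibration is good to about 2 mm. A picture is of the moment at which its call begins. camera_params takes no time and is no camera call.
- bot.job_done(): hands the job in; it is judged then, once.
The state is a dict: "t": time; "joints": joint angles; "qd": joint speeds; "effort": joint torques, N m; "ee_pos": TCP position; "orientation": TCP orientation; "wrist_force": force on the tool from outside, world axes, zero at the start; "wrist_torque": the same for the moment, N m; "grip_width": opening from 0.0 (shut) to 1.0 (fully open); "finger_force": force on a finger pad.
Only numpy, scipy, OpenCV 4.12 (cv2) and the standard library are available. Lean on these libraries where they do the work, as an engineer would, in place of code of your own. Each camera call takes 0.05 s, during which the arm holds its last target. There are 200 camera calls.

## Working session

There is one attempt and no reset: what is moved stays moved. The work goes in short steps, Python scripts to look and compute and a tool call to move; the robot and the scene stay as the last step left them, time stands still between calls to the robot, and variables do not carry over. Pictures are saved under pics/ and viewed, at most 10 in all, crops included, and the job is handed in when it is done.

Besides the shell and the picture viewer there is one more tool, called after "Call:" by a JSON object that holds its "api" and its "payload". arm_command: Moves the arm, as the interface text tells. Its arguments: {"type":"object","properties":{"series":{"type":"array","items":{"type":"array"}},"squeeze":{"type":"number"}},"required":["series"]}

```bash
mkdir -p pics
python3 - <<'E'
from rig import bot
import cv2,numpy as np
print(bot.sense())
for n in("side","top"):
    cv2.imwrite(f"pics/{n}0.png",bot.camera(n)[:,:,::-1]); p=bot.camera_params(n); print(n,p)
E
```

```text
{'t': 0.0, 'joints': array([ 1.20800983,  0.39920474,  0.04502836,  1.53788217, -0.01868482,
        1.2069145 , -0.05069264]), 'qd': array([-0.0004333 ,  0.00128911, -0.00066871,  0.00035252,  0.00061812,
       -0.00071229, -0.00064483]), 'effort': array([ 3.96144569e-04, -4.75116920e+01,  1.36519086e+00, -2.54216802e+01,
        1.17069308e-02,  9.70111607e-03,  7.33136943e-06]), 'ee_pos': array([ 0.16934381, -0.62692708,  0.24895413]), 'orientation': array([-3.13961063e+00,  1.49484145e-04,  2.63916542e-01]), 'wrist_force': array([-0.00400172,  0.11494968,  0.34697293]), 'wrist_torque': array([-0.02869492, -0.00869636,  0.02848223]), 'finger_force': 0.0, 'grip_width': 1.0000038039744181}
side {'fx': 410.71208473319757, 'fy': 410.71208473319757, 'cx': 317.8200189668735, 'cy': 207.02534153047924, 'view': array([[ 0.9299104 ,  0.36758039, -0.0123009 , -0.50533801],
       [-0.24556808,  0.64544518,  0.72325434,  0.09545773],
       [ 0.27379367, -0.66954102,  0.69047219, -1.29521977],
       [ 0.        ,  0.        ,  0.        ,  1.        ]])}
top {'fx': 363.8289514088359, 'fy': 363.8289514088359, 'cx': 320.44653676556965, 'cy': 197.66018842374902, 'view': array([[-0.03495096, -0.99936841, -0.00641964,  0.04180898],
       [ 0.9720213 , -0.03548611,  0.23219673, -0.53309336],
       [-0.23227789,  0.00187547,  0.97264766, -0.90096185],
       [ 0.        ,  0.        ,  0.        ,  1.        ]])}
```

View pics/top0.png

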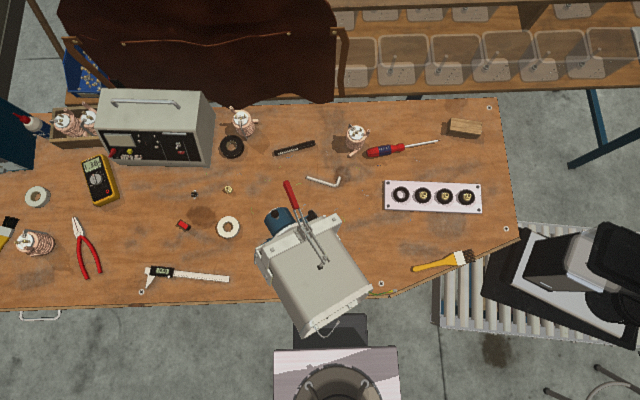

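View pics/side0.png

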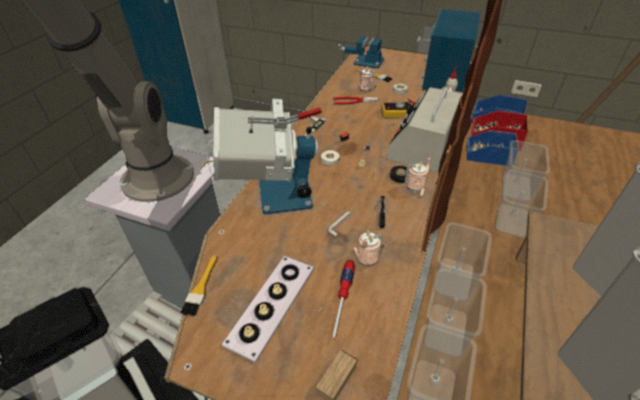

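The top view shows four collars near row 196, columns 401 to 467, and the leftmost one (401,195) looks empty. In the side view that is the far one, at (290,271). The small left-hand parts are brass at about (228,189), dark at (194,194), red at (183,225) and the tape at (228,227). I'll zoom in to confirm.

Run:
```python
import cv2,numpy as np
t=cv2.imread("pics/top0.png");s=cv2.imread("pics/side0.png")
f=lambda im,x,y,w,h:cv2.resize(im[y:y+h,x:x+w],(400,300),interpolation=cv2.INTER_CUBIC)
a=np.vstack([np.hstack([f(t,170,175,80,60),f(t,385,170,100,75)]),np.hstack([f(s,310,120,80,60),f(s,215,250,120,90)])])
cv2.imwrite("pics/zoom.png",a)
```

```text
(no output)
```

View pics/zoom.png

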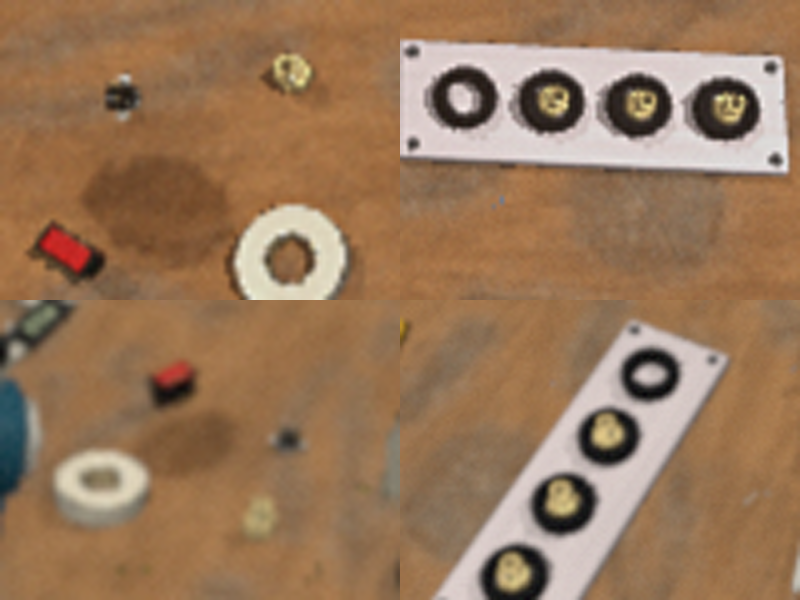

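The zoom confirms it: the leftmost top-view collar, about (401,194), is empty, and it is the far collar in the side view, about (290,272). The loose union is at about (228,189) in the top view and (362,163) in the side view. I'll measure both from masks and triangulate.

```bash
cat > h.py <<'E'
import cv2,numpy as np
from rig import bot
P={n:bot.camera_params(n) for n in("side","top")}
def ray(n,uv):
    p=P[n];R=p["view"][:3,:3];t=p["view"][:3,3]
    d=R.T@np.array([(uv[0]-p["cx"])/p["fx"],-(uv[1]-p["cy"])/p["fy"],-1]);return -R.T@t,d/np.linalg.norm(d)
def plane(n,uv,z):
    c,d=ray(n,uv);return c+d*(z-c[2])/d[2]
def tri(a,b):
    A=np.zeros((3,3));v=np.zeros(3);L=[ray("top",a),ray("side",b)]
    for c,d in L:
        M=np.eye(3)-np.outer(d,d);A+=M;v+=M@c
    x=np.linalg.solve(A,v);return x,[round(1e3*np.linalg.norm(np.cross(x-c,d)),1) for c,d in L]
def blobs(m,box,amin):
    x,y,w,h=box;_,_,st,ce=cv2.connectedComponentsWithStats(m[y:y+h,x:x+w].astype(np.uint8))
    return [(ce[i]+[x,y],st[i,4],st[i,2:4]) for i in range(1,len(st)) if st[i,4]>=amin]
E
python3 - <<'E'
from h import *
np.set_printoptions(precision=4,suppress=True)
bx={"top":((170,175,80,60),(385,180,97,32),(385,180,97,32)),"side":((340,120,50,60),(215,250,100,105),(215,250,100,105))}
U={};C={}
for n in P:
    im=cv2.imread(f"pics/{n}0.png");b,g,r=[im[:,:,i].astype(int) for i in range(3)];hsv=cv2.cvtColor(im,cv2.COLOR_BGR2HSV)
    br=(hsv[:,:,0]>=20)&(hsv[:,:,0]<=35)&(hsv[:,:,1]>70)&(hsv[:,:,2]>115)
    dk=im.max(2)<90
    print(n,"brass");[print(*x) for x in blobs(br,bx[n][0],6)+blobs(br,bx[n][1],6)]
    print("dark")
    for c,a,wh in blobs(dk,bx[n][2],60): print(c,a,wh, [plane(n,c,z)[:2] for z in(.018,.024)])
E
```

```text
side brass
[361.6    163.2667] 30 [6 7]
[215.25 258.25] 8 [2 6]
[276.8028 288.9718] 71 [ 9 10]
[263.1026 309.1282] 78 [10 11]
[248.314  331.2326] 86 [10 11]
dark
[289.6644 271.9664] 149 [17 15] [array([ 0.5504, -0.2028]), array([ 0.5526, -0.2068])]
[277.469 291.531] 145 [18 16] [array([ 0.5473, -0.2646]), array([ 0.5495, -0.2681])]
[263.9882 311.7059] 170 [19 18] [array([ 0.5424, -0.324 ]), array([ 0.5447, -0.3271])]
[249.1487 333.5026] 195 [20 19] [array([ 0.5371, -0.3832]), array([ 0.5394, -0.3859])]
top brass
[228.1795 188.9744] 39 [8 7]
[422.9688 195.125 ] 32 [7 7]
[444.8077 196.0385] 26 [7 7]
[467.1053 196.6579] 38 [7 8]
dark
[400.6296 194.0148] 135 [16 15] [array([ 0.5472, -0.2004]), array([ 0.5458, -0.199 ])]
[422.1812 195.3333] 138 [16 15] [array([ 0.5413, -0.2597]), array([ 0.5399, -0.258 ])]
[443.7266 196.2878] 139 [17 15] [array([ 0.5364, -0.319 ]), array([ 0.535 , -0.3169])]
[465.4336 197.2168] 143 [17 15] [array([ 0.5316, -0.3787]), array([ 0.5302, -0.3762])]
```

```bash
cat >> h.py <<'E'
from scipy.spatial.transform import Rotation as Ro
NEST=tri((400.63,194.01),(289.66,271.97)); UN=tri((228.18,188.97),(361.6,163.27))
def go(p,yaw=None):
    s=bot.sense();R=Ro.from_euler("xyz",s["orientation"]);print(s["t"].round(2) if hasattr(s["t"],"round") else s["t"],s["ee_pos"].round(4),s["orientation"].round(4),"j",s["joints"].round(2),"g",s["grip_width"])
    print("shift mm",(R.inv().apply(np.array(p)-s["ee_pos"])*1e3).round(1))
    T=Ro.from_euler("xyz",[np.pi,0,s["orientation"][2] if yaw is None else yaw]);print("turn",(R.inv()*T).as_rotvec().round(3))
E
python3 - <<'E'
from h import *
print(NEST,UN,plane("top",(228.2,189),.013),plane("side",(361.6,163.3),.013))
for a,b in (((422.18,195.33),(277.47,291.53)),((465.43,197.22),(249.15,333.5))):print(tri(a,b))
go([.549,-.201,.35])
E
```

```text
(array([ 0.54859507, -0.20081869,  0.01456479]), [np.float64(0.6), np.float64(0.6)]) (array([0.58259471, 0.28259713, 0.00774997]), [np.float64(0.5), np.float64(0.5)]) [0.5806303  0.28089789 0.013     ] [0.58469268 0.27625403 0.013     ]
(array([ 0.54381169, -0.26109222,  0.01115979]), [np.float64(1.1), np.float64(1.1)])
(array([ 0.53376732, -0.38077808,  0.01149533]), [np.float64(0.9), np.float64(0.9)])
0.1 [ 0.1693 -0.627   0.2491] [-3.1398e+00  1.0000e-04  2.6390e-01] j [ 1.21  0.4   0.05  1.54 -0.02  1.21 -0.05] g 0.9979387568205741
shift mm [ 477.6 -312.4 -100.4]
turn [-0.002  0.    -0.   ]
```

Call:
{"api": "arm_command", "payload": {"series": [[10,[0,0,-38],[0,0,0]],[10,[0,0,-76],[0,0,0]],[10,[0,0,-114],[0,0,0]],[10,[0,0,-150],[0,0,0]],[10,[33,-22,-150],[0,0,0]],[10,[66,-44,-150],[0,0,0]],[10,[100,-65,-150],[0,0,0]],[10,[133,-87,-150],[0,0,0]]]}}

```text
t: 0.77
ee_pos: [0.2762, -0.5073, 0.3997]
orientation: [-3.141, -0.0, 0.263]
wrist_force: [1.0, -0.3, -1.5]
grip_width: 0.117
finger_force: 0.0
```

Call:
{"api": "arm_command", "payload": {"series": [[10,[33,-22,0],[0,0,0]],[10,[66,-44,0],[0,0,0]],[10,[100,-65,0],[0,0,0]],[10,[133,-87,0],[0,0,0]],[10,[167,-109,0],[0,0,0]],[10,[200,-131,0],[0,0,0]],[10,[200,-131,0],[0,0,0]],[10,[200,-131,0],[0,0,0]]]}}

```text
t: 1.43
ee_pos: [0.4359, -0.3274, 0.3996]
orientation: [-3.141, 0.0, 0.27]
wrist_force: [0.5, -0.7, 0.2]
grip_width: 0.118
finger_force: 0.0
```

Run:
```python
from h import *
go([.5485,-.2005,.40])
for n in P: cv2.imwrite(f"pics/{n}1.png",bot.camera(n)[:,:,::-1])
```

```text
1.4333 [ 0.4359 -0.3274  0.3996] [-3.1407e+00  2.0000e-04  2.7040e-01] j [ 0.74  0.14 -0.2   1.55  0.03  1.46 -0.76] g 0.11814602051151392
shift mm [142.4 -92.2  -0.4]
turn [-0.001  0.    -0.   ]
```

View pics/side1.png

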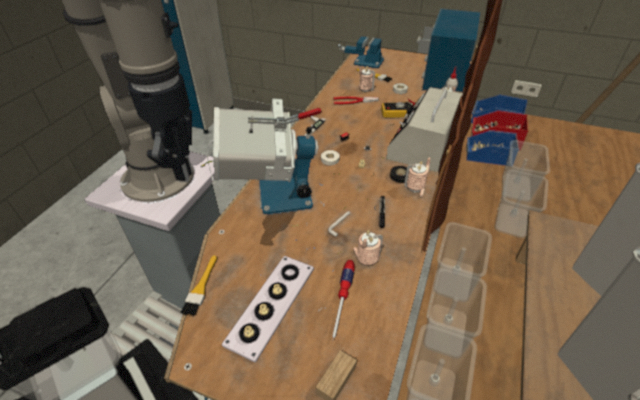

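The arm is well above the bench, with its gripper at about (170,160) left of the jig, and nothing is disturbed. Next I move over the nest, still high.

Call:
{"api": "arm_command", "payload": {"series": [[10,[33,-22,0],[0,0,0]],[10,[66,-44,0],[0,0,0]],[10,[100,-65,0],[0,0,0]],[10,[125,-81,0],[0,0,0]],[10,[142,-92,0],[0,0,0]],[10,[142,-92,0],[0,0,0]],[10,[142,-92,0],[0,0,0]]]}}

```text
t: 2.12
ee_pos: [0.5469, -0.2054, 0.3995]
orientation: [3.141, 0.001, 0.263]
wrist_force: [-0.2, -0.6, 0.5]
grip_width: 0.116
finger_force: 0.0
```

Run:
```python
from h import *
go([.5485,-.2005,.078])
for n in P: cv2.imwrite(f"pics/{n}2.png",bot.camera(n)[:,:,::-1])
a=np.vstack([cv2.imread(f"pics/{n}2.png")[90:390,:640] for n in ("top","side")]);cv2.imwrite("pics/v2.png",a)
```

```text
2.1167 [ 0.5469 -0.2054  0.3995] [3.1414e+00 1.4000e-03 2.6310e-01] j [ 0.54  0.22 -0.31  1.46  0.07  1.48 -1.08] g 0.11573023686299158
shift mm [  3.3  -4.4 321.5]
turn [0.    0.001 0.   ]
```

View pics/v2.png

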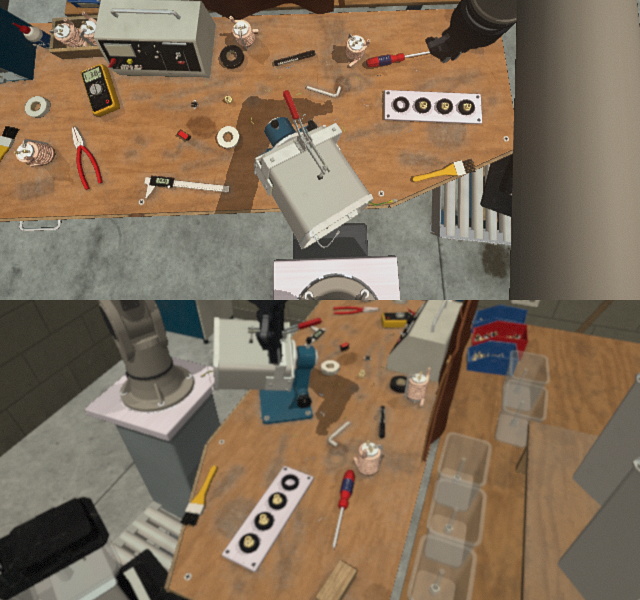

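The top view shows the tool at about (445,50 in the crop), where the calibration predicts it. The elbow swings out to the right, clear of the jig. I'll descend in two stages.

Call:
{"api": "arm_command", "payload": {"series": [[10,[3,-4,35],[0,0,0]],[10,[3,-4,70],[0,0,0]],[10,[3,-4,105],[0,0,0]],[10,[3,-4,140],[0,0,0]],[10,[3,-4,170],[0,0,0]],[10,[3,-4,190],[0,0,0]],[10,[3,-4,200],[0,0,0]],[10,[3,-4,200],[0,0,0]]]}}

```text
t: 2.88
ee_pos: [0.5466, -0.2015, 0.1977]
orientation: [-3.14, 0.005, 0.261]
wrist_force: [-0.9, 0.8, 0.0]
grip_width: 0.117
finger_force: 0.0
```

Run:
```python
from h import *
go([.5485,-.2005,.078])
for n in P: cv2.imwrite(f"pics/{n}3.png",bot.camera(n)[:,:,::-1])
a=np.vstack([cv2.imread(f"pics/{n}3.png")[90:390,:640] for n in ("top","side")]);cv2.imwrite("pics/v3.png",a)
```

```text
2.8833 [ 0.5466 -0.2015  0.1977] [-3.1398  0.0045  0.2606] j [ 0.52  0.34 -0.3   1.75  0.11  1.07 -1.13] g 0.11700603406431354
shift mm [  2.6  -0.3 119.7]
turn [-0.002  0.005 -0.   ]
```

View pics/v3.png

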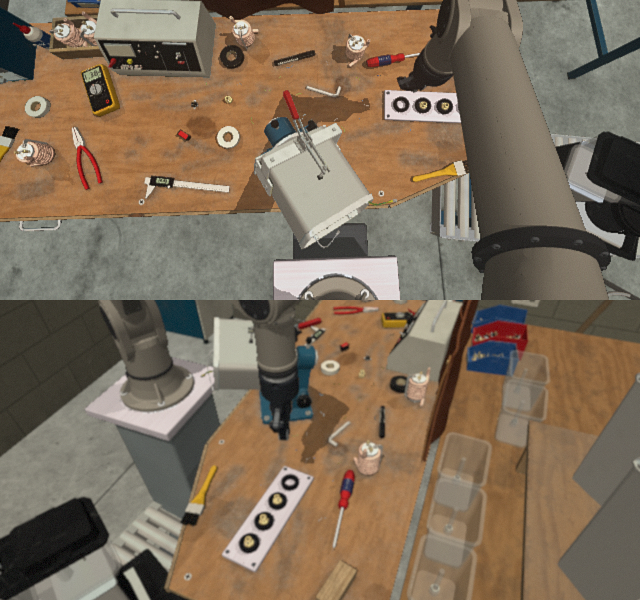

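The top view shows the gripper at about (410,75 in the crop), just beyond the empty collar at (401,104). In the side view the fingers are at about (283,430). Everything is clear, so I descend and dwell.

Call:
{"api": "arm_command", "payload": {"series": [[10,[2,0,25],[0,0,0]],[10,[2,0,50],[0,0,0]],[10,[2,0,75],[0,0,0]],[10,[2,0,95],[0,0,0]],[10,[2,0,110],[0,0,0]],[10,[2,0,118],[0,0,0]],[10,[2,0,118],[0,0,0]],[10,[2,0,118],[0,0,0]]]}}

```text
t: 3.65
ee_pos: [0.5522, -0.1998, 0.0834]
orientation: [3.14, -0.002, 0.263]
wrist_force: [-0.4, 0.4, 0.2]
grip_width: 0.117
finger_force: 0.0
```

Run:
```python
from h import *
go([.5485,-.2005,.076])
for n in P: cv2.imwrite(f"pics/{n}4.png",bot.camera(n)[:,:,::-1])
f=lambda im,x,y:cv2.resize(im[y:y+120,x:x+120],(400,400),interpolation=cv2.INTER_CUBIC)
cv2.imwrite("pics/v4.png",np.hstack([f(cv2.imread("pics/top4.png"),370,130),f(cv2.imread("pics/side4.png"),220,230)]))
```

```text
3.65 [ 0.5522 -0.1998  0.0834] [ 3.1401e+00 -2.0000e-03  2.6350e-01] j [ 0.5   0.47 -0.29  1.84  0.17  0.85 -1.18] g 0.11678120216841571
shift mm [-3.7 -0.3  7.4]
turn [ 0.002 -0.002 -0.   ]
```

View pics/v4.png

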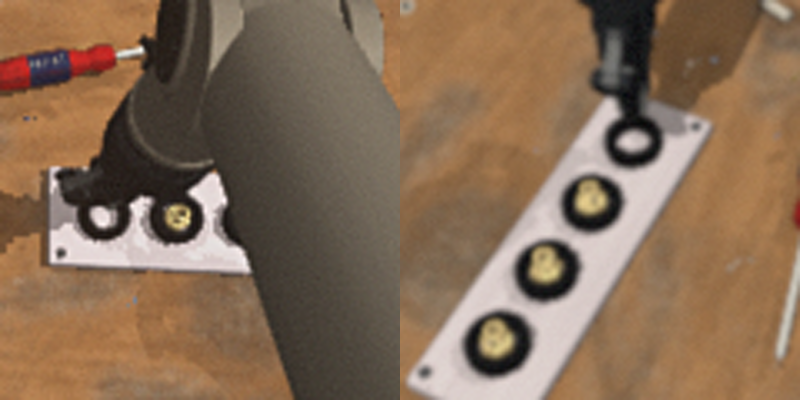

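The fingertips hang just above the empty collar in both views, with the collar at (103,215) in the left panel and (632,143) in the right. I'll make a small correction and hold.

Call:
{"api": "arm_command", "payload": {"series": [[10,[-2,0,4],[0,0,0]],[10,[-3,0,6],[0,0,0]],[10,[-3,0,6],[0,0,0]],[10,[-3,0,6],[0,0,0]],[10,[-3,0,6],[0,0,0]],[10,[-3,0,6],[0,0,0]],[10,[-3,0,6],[0,0,0]],[10,[-3,0,6],[0,0,0]]]}}

```text
t: 4.42
ee_pos: [0.5482, -0.2, 0.076]
orientation: [3.141, -0.0, 0.264]
wrist_force: [-0.6, 0.1, 0.6]
grip_width: 0.121
finger_force: 0.0
```

Call:
{"api": "arm_command", "payload": {"series": [[10,[0,0,0],[0,0,0]],[10,[0,0,0],[0,0,0]],[10,[0,0,0],[0,0,0]],[10,[0,0,0],[0,0,0]],[10,[0,0,0],[0,0,0]],[10,[0,0,0],[0,0,0]],[10,[0,0,0],[0,0,0]],[10,[0,0,0],[0,0,0]]]}}

```text
t: 5.08
ee_pos: [0.5481, -0.2, 0.076]
orientation: [3.141, -0.0, 0.264]
wrist_force: [-0.5, -0.4, -1.1]
grip_width: 0.118
finger_force: 0.0
```

Call:
{"api": "arm_command", "payload": {"series": [[10,[0,0,0],[0,0,0]],[10,[0,0,0],[0,0,0]],[10,[0,0,0],[0,0,0]],[10,[0,0,0],[0,0,0]],[10,[0,0,0],[0,0,0]],[10,[0,0,0],[0,0,0]],[10,[0,0,0],[0,0,0]],[10,[0,0,0],[0,0,0]]]}}

```text
t: 5.75
ee_pos: [0.5481, -0.2, 0.076]
orientation: [3.141, 0.0, 0.264]
wrist_force: [-0.1, -0.6, -0.3]
grip_width: 0.119
finger_force: 0.0
```

Call:
{"api": "arm_command", "payload": {"series": [[10,[0,0,0],[0,0,0]],[10,[0,0,0],[0,0,0]],[10,[0,0,0],[0,0,0]],[10,[0,0,0],[0,0,0]],[10,[0,0,0],[0,0,0]],[10,[0,0,0],[0,0,0]]]}}

```text
t: 6.25
ee_pos: [0.5481, -0.2, 0.076]
orientation: [3.141, 0.0, 0.264]
wrist_force: [-0.3, 0.9, 0.4]
grip_width: 0.115
finger_force: 0.0
```

Call:
{"api": "arm_command", "payload": {"series": [[10,[0,0,-38],[0,0,0]],[10,[0,0,-76],[0,0,0]],[10,[0,0,-114],[0,0,0]],[10,[0,0,-152],[0,0,0]],[10,[0,0,-190],[0,0,0]],[10,[0,0,-228],[0,0,0]],[10,[0,0,-266],[0,0,0]],[10,[0,0,-304],[0,0,0]]]}}

```text
t: 6.92
ee_pos: [0.5476, -0.1998, 0.3821]
orientation: [3.141, -0.0, 0.264]
wrist_force: [1.4, -0.6, 0.1]
grip_width: 0.117
finger_force: 0.0
```

Call:
{"api": "arm_command", "payload": {"series": [[10,[0,0,-38],[0,0,0]],[10,[0,0,-66],[0,0,0]],[10,[0,0,-66],[0,0,0]],[10,[0,0,-66],[0,0,0]]]}}

```text
t: 7.25
ee_pos: [0.5487, -0.1999, 0.448]
orientation: [3.139, -0.003, 0.264]
wrist_force: [0.0, -1.1, -0.2]
grip_width: 0.118
finger_force: 0.0
```

Run:
```python
from h import *
go([.67,0,.44])
go([.582,.28,.44])
```

```text
7.25 [ 0.5487 -0.1999  0.448 ] [ 3.1393 -0.0034  0.264 ] j [ 0.53  0.21 -0.32  1.37  0.07  1.57 -1.09] g 0.11844748072794495
shift mm [ 169.2 -161.4    8.2]
turn [ 0.002 -0.003 -0.   ]
7.25 [ 0.5487 -0.1999  0.448 ] [ 3.1393 -0.0034  0.264 ] j [ 0.53  0.21 -0.32  1.37  0.07  1.57 -1.09] g 0.11844748072794495
shift mm [ 157.3 -454.6    7.4]
turn [ 0.002 -0.003 -0.   ]
```

Call:
{"api": "arm_command", "payload": {"series": [[10,[24,-23,0],[0,0,0]],[10,[48,-46,0],[0,0,0]],[10,[72,-68,0],[0,0,0]],[10,[96,-91,0],[0,0,0]],[10,[120,-114,0],[0,0,0]],[10,[144,-137,0],[0,0,0]],[10,[169,-161,0],[0,0,0]],[10,[169,-161,0],[0,0,0]]]}}

```text
t: 7.92
ee_pos: [0.6703, 0.0088, 0.4419]
orientation: [-3.134, 0.003, 0.276]
wrist_force: [-1.1, 1.6, -1.0]
grip_width: 0.118
finger_force: 0.0
```

Run:
```python
from h import *
go([.582,.28,.44])
for n in P: cv2.imwrite(f"pics/{n}5.png",bot.camera(n)[:,:,::-1])
a=np.vstack([cv2.imread(f"pics/{n}5.png")[y:y+300,:640] for n,y in (("top",90),("side",0))]);cv2.imwrite("pics/v5.png",a)
```

```text
7.9167 [0.6703 0.0088 0.4419] [-3.134e+00  2.800e-03  2.760e-01] j [ 0.2   0.4  -0.42  1.14  0.15  1.63 -1.48] g 0.11792191099174917
shift mm [ -11.  -285.     4.1]
turn [-0.008  0.003 -0.   ]
```

View pics/v5.png

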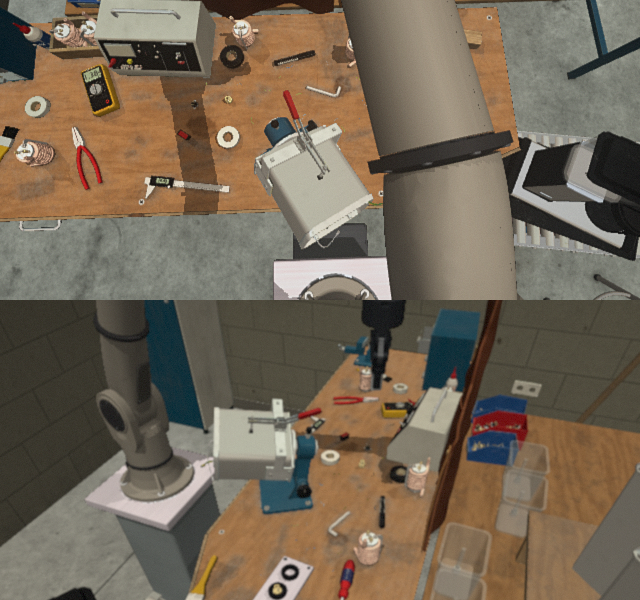

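The arm sits high over the right side and the gripper is beyond the jig at about (380,375 in the lower panel). The jig and the parts are untouched. I carry on to above the loose union.

Call:
{"api": "arm_command", "payload": {"series": [[10,[-1,-36,0],[0,0,0]],[10,[-3,-72,0],[0,0,0]],[10,[-4,-108,0],[0,0,0]],[10,[-6,-144,0],[0,0,0]],[10,[-7,-180,0],[0,0,0]],[10,[-8,-216,0],[0,0,0]],[10,[-10,-252,0],[0,0,0]],[10,[-11,-280,0],[0,0,0]]]}}

```text
t: 8.68
ee_pos: [0.5842, 0.2678, 0.4453]
orientation: [3.141, 0.001, 0.264]
wrist_force: [0.4, 0.8, 0.1]
grip_width: 0.115
finger_force: 0.0
```

Call:
{"api": "arm_command", "payload": {"series": [[10,[0,0,0],[0,0,0]],[10,[0,0,0],[0,0,0]],[10,[0,0,0],[0,0,0]],[10,[0,0,0],[0,0,0]]]}}

```text
t: 9.02
ee_pos: [0.5867, 0.2641, 0.4455]
orientation: [3.14, 0.0, 0.26]
wrist_force: [0.6, -1.2, 0.1]
grip_width: 0.119
finger_force: 0.0
```

Run:
```python
from h import *
go([.582,.28,.22])
for n in P: cv2.imwrite(f"pics/{n}6.png",bot.camera(n)[:,:,::-1])
a=np.vstack([cv2.imread(f"pics/{n}6.png")[y:y+300,:640] for n,y in (("top",90),("side",0))]);cv2.imwrite("pics/v6.png",a)
```

```text
9.0167 [0.5867 0.2641 0.4455] [3.1396e+00 5.0000e-04 2.5960e-01] j [-0.14  0.35 -0.52  1.21  0.17  1.62 -1.93] g 0.11878677357970822
shift mm [ -0.3 -17.  225.5]
turn [0.002 0.    0.   ]
```

View pics/v6.png

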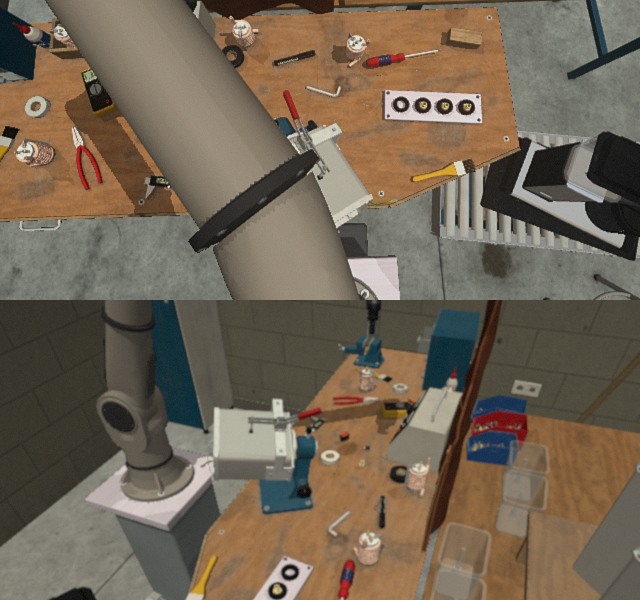

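In the lower panel the tool is high behind the jig, at about (373,310), with the jig and plate clear. The tester box corner is close to the union, so I'll turn the gripper's face towards it by adding 0.43 rad of yaw, then descend in stages.

Call:
{"api": "arm_command", "payload": {"series": [[10,[-3,-15,0],[0,0,-0.11]],[10,[-3,-15,0],[0,0,-0.22]],[10,[-3,-15,0],[0,0,-0.33]],[10,[-3,-15,30],[0,0,-0.43]],[10,[-3,-15,60],[0,0,-0.43]],[10,[-3,-15,90],[0,0,-0.43]],[10,[-3,-15,120],[0,0,-0.43]],[10,[-3,-15,140],[0,0,-0.43]]]}}

```text
t: 9.78
ee_pos: [0.5785, 0.2783, 0.3027]
orientation: [3.142, 0.004, 0.692]
wrist_force: [-0.3, -0.2, -0.4]
grip_width: 0.117
finger_force: 0.0
```

Call:
{"api": "arm_command", "payload": {"series": [[10,[0,0,0],[0,0,0]],[10,[0,0,0],[0,0,0]],[10,[0,0,0],[0,0,0]],[10,[0,0,0],[0,0,0]]]}}

```text
t: 10.12
ee_pos: [0.5799, 0.2811, 0.3083]
orientation: [3.141, -0.004, 0.693]
wrist_force: [-0.0, -0.3, 0.4]
grip_width: 0.118
finger_force: 0.0
```

Run:
```python
from h import *
go([.580,.278,.084])
for n in P: cv2.imwrite(f"pics/{n}7.png",bot.camera(n)[:,:,::-1])
a=np.vstack([cv2.imread(f"pics/{n}7.png")[y:y+300,:640] for n,y in (("top",90),("side",0))]);cv2.imwrite("pics/v7.png",a)
```

```text
10.1167 [0.5799 0.2811 0.3083] [ 3.1408 -0.0038  0.6932] j [-0.09  0.4  -0.59  1.46  0.22  1.35 -1.57] g 0.11773708992901408
shift mm [ -2.8   2.3 224.3]
turn [ 0.001 -0.004 -0.   ]
```

View pics/v7.png

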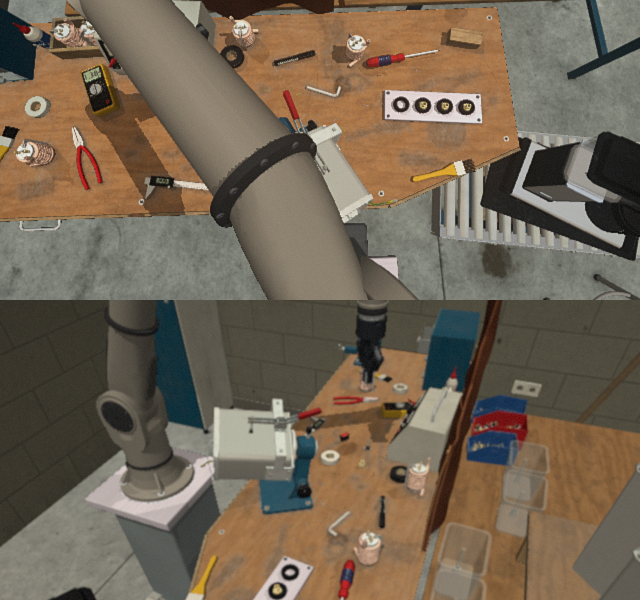

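The tool hangs above the union at about (368,385 in the lower panel), with the union at (362,463) and a gap to the tester box. I descend in steps, watching the forces.

Call:
{"api": "arm_command", "payload": {"series": [[10,[-2,2,20],[0,0,0]],[10,[-2,2,40],[0,0,0]],[10,[-2,2,60],[0,0,0]],[10,[-2,2,80],[0,0,0]],[10,[-2,2,100],[0,0,0]],[10,[-2,2,115],[0,0,0]],[10,[-2,2,120],[0,0,0]],[10,[-2,2,120],[0,0,0]]]}}

```text
t: 10.88
ee_pos: [0.5782, 0.2775, 0.1852]
orientation: [-3.141, 0.002, 0.694]
wrist_force: [-0.1, 0.2, 1.4]
grip_width: 0.121
finger_force: 0.0
```

Run:
```python
from h import *
go([.581,.279,.078])
```

```text
10.8833 [0.5782 0.2775 0.1852] [-3.1413e+00  1.7000e-03  6.9390e-01] j [-0.1   0.48 -0.57  1.62  0.28  1.12 -1.62] g 0.12081753481066489
shift mm [  3.3   0.7 107.2]
turn [-0.     0.002 -0.   ]
```

Call:
{"api": "arm_command", "payload": {"series": [[10,[2,0,20],[0,0,0]],[10,[2,0,40],[0,0,0]],[10,[2,0,60],[0,0,0]],[10,[2,0,80],[0,0,0]],[10,[2,0,95],[0,0,0]],[10,[2,0,104],[0,0,0]],[10,[2,0,106],[0,0,0]],[10,[2,0,106],[0,0,0]]]}}

```text
t: 11.55
ee_pos: [0.5807, 0.2795, 0.0807]
orientation: [3.141, -0.001, 0.694]
wrist_force: [0.2, -0.7, -0.1]
grip_width: 0.116
finger_force: 0.0
```

Run:
```python
from h import *
go([.581,.279,.078])
for n,b in(("side",(340,120,50,60)),("top",(170,175,80,60))):
    im=bot.camera(n)[:,:,::-1].copy();hsv=cv2.cvtColor(im,cv2.COLOR_BGR2HSV)
    print(n,blobs((hsv[:,:,0]>=20)&(hsv[:,:,0]<=35)&(hsv[:,:,1]>70)&(hsv[:,:,2]>115),b,6),
     "dark near:",blobs(im.max(2)<60,(345,130,35,40),15) if n=="side" else "")
```

```text
11.55 [0.5807 0.2795 0.0807] [ 3.1413e+00 -1.0000e-03  6.9370e-01] j [-0.14  0.6  -0.52  1.69  0.36  0.94 -1.67] g 0.11575454356001175
shift mm [-0.   0.6  2.7]
turn [ 0.    -0.001 -0.   ]
side [(array([361.70588235, 163.26470588]), np.int32(34), array([6, 8], dtype=int32))] dark near: [(array([364.36470588, 138.76078431]), np.int32(255), array([21, 22], dtype=int32))]
top [] dark near:
```

The union hasn't moved in the side view, and the fingers are right above it. I hold for two seconds, then hand in.

Call:
{"api": "arm_command", "payload": {"series": [[10,[0,0,2],[0,0,0]],[10,[0,0,2],[0,0,0]],[10,[0,0,2],[0,0,0]],[10,[0,0,2],[0,0,0]],[10,[0,0,2],[0,0,0]],[10,[0,0,2],[0,0,0]],[10,[0,0,2],[0,0,0]],[10,[0,0,2],[0,0,0]]]}}

```text
t: 12.32
ee_pos: [0.5801, 0.2791, 0.078]
orientation: [3.142, 0.0, 0.694]
wrist_force: [-0.2, 0.2, -0.3]
grip_width: 0.114
finger_force: 0.0
```

Call:
{"api": "arm_command", "payload": {"series": [[10,[0,0,0],[0,0,0]],[10,[0,0,0],[0,0,0]],[10,[0,0,0],[0,0,0]],[10,[0,0,0],[0,0,0]],[10,[0,0,0],[0,0,0]],[10,[0,0,0],[0,0,0]],[10,[0,0,0],[0,0,0]],[10,[0,0,0],[0,0,0]]]}}

```text
t: 12.98
ee_pos: [0.5801, 0.2791, 0.0779]
orientation: [3.141, 0.0, 0.694]
wrist_force: [1.1, -0.2, 1.0]
grip_width: 0.123
finger_force: 0.0
```

Call:
{"api": "arm_command", "payload": {"series": [[10,[0,0,0],[0,0,0]],[10,[0,0,0],[0,0,0]],[10,[0,0,0],[0,0,0]],[10,[0,0,0],[0,0,0]],[10,[0,0,0],[0,0,0]],[10,[0,0,0],[0,0,0]],[10,[0,0,0],[0,0,0]],[10,[0,0,0],[0,0,0]]]}}

```text
t: 13.65
ee_pos: [0.5801, 0.2791, 0.0779]
orientation: [3.142, 0.0, 0.694]
wrist_force: [0.1, 0.4, 0.5]
grip_width: 0.119
finger_force: 0.0
```

```bash
python3 -c "
from rig import bot
print(bot.sense()['ee_pos']);print(bot.job_done())"
```

```text
[0.5800906  0.27909491 0.07793379]
the job is handed in; nothing more can be done
None
```

The arm pointed at the empty nest for over two seconds, then at the loose union, and finished there about 35 mm above it with no contact seen; the job is handed in, but no verdict came back.

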